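# Stir the balancing beads and hold up the pot

## Robot

A 7-joint arm with a two-finger parallel gripper is mounted at the origin on a cart in front of the work surface, level with it; the furniture and walls round the work are solid. World frame = base frame: x ahead of the robot, y to its left, z up, the work surface at z = 0. Lengths are in m, angles in rad, forces in N, time in s.
With the tool pointing down it reaches from about 0.375 to 0.925 m from the base axis. Payload 3.1 kg.
Tool frame: the origin (TCP) lies at the very end of the fingers, on their centre line; the grasp point (between the pads) lies 19 mm behind it; z points along the fingers, y is the direction in which the jaws open and shut (so a half turn about z gives the same grasp; the last joint's range is limited). The gripper opens to 85 mm and grips with 20 to 120 N. Pads are 22 mm wide; open, the fingers measure 114 mm over their backs; the gripper's body (76 mm by 85 mm) begins 54 mm behind the grasp point. The pads swing forward as they close: fully open they stand 13 mm farther back than shut.
Start: joints at [-1.206, 0.383, 0.044, 1.598, -0.018, 1.161, -0.05], TCP at [0.29, 0.582, 0.199] pointing down, gripper open.
Joint ranges: [-2.61, 2.61], [-0.41, 2.15], [-1.48, 1.57], [0, 2.5], [-1.57, 4.71], [0.05, 1.97], [-2.85, 2.85]. Speed limits (rad/s): [2.79, 2.79, 3.14, 3.14, 3.14, 3.14, 3.14].

## Interface

Orientations are given as a 3x3 rotation matrix whose columns are the frame's x, y, z axes.
In Python, from station import readout, snapshot, ticket gives the robot as it stands. The module is installed in compiled form; this text tells all that it offers.
- The arm moves only by the tool move_arm, never from a script. Its argument "deltas" is a list of rows, each a list of 7 numbers: the shift along the tool's x, y, z in mm, then the turn, a rotation vector about the tool's x, y, z in rad, then the closure in counts, from 0 (fully open) to 255 (shut). In form: [[x, y, z, wx, wy, wz, claw], ...]. A call has 1 to 12 rows; each row shifts and turns the commanded pose from where the row before left it, along the tool's axes as they then stand; what a row does not reach is not made up. A row lasts 1/12 s, in which the tool goes at most 41.7 mm and 7.16 degrees, less where a joint would pass 70% of its speed; a pose out of reach is approached as far as the arm can. A call with a gripper value outside its range is refused whole. The fingers move at their own pace and stop on an object; "newtons" is the grip in N (left out, the last holds). Time passes only in rows, so rows that do not move let the fingers close. It gives the time, the measured TCP pose, the force and the opening at its end, in the units of the state.
- readout.get_state(): the state, without advancing time (a new reading comes with each control period).
- snapshot(name): name is "scene" or "top"; returns a dict with "image" (480x640x3 uint8, red, green, blue), "range_z" (480x640 float32, m along the optical axis (not along the pixel's ray), 0 where there is no reading), "camera_matrix" (3x3 intrinsics, pixels), "k1" (the pictures are not rectified: a ray, as slopes to the right and down, at radius r is drawn at 1 + k1 r^2 times it, then the intrinsics apply), "rvec" (rotation vector, rad) and "tvec" (3), from world to camera coordinates, as OpenCV has them. Camera axes: x right, y down, z forward; pixel columns grow to the right and rows downward; lengths in m; the calibration is good to about 2 mm. A picture is of the moment at which its call begins.
- ticket.job_done(): hands the job in, once; it reports no verdict.
The state is a dict: "clock": time; "q": joint angles; "qd": joint speeds; "joint_efforts": joint torques, N m; "eef_pos": TCP position; "ee_rot": TCP orientation; "force": force on the tool from outside, world axes, zero at the start; "ft_torque": the same for the moment, N m; "width": finger opening in m.
Only numpy, scipy, OpenCV 4.12 (cv2) and the standard library are available. Lean on these libraries where they do the work, as an engineer would, in place of code of your own. Each camera call takes 0.05 s, during which the arm holds its last target. There are 200 camera calls.

## Task

Take the stirring rod from its stand and stir the tyre-balancing beads in the aluminium pot, with the rod's end right down among the beads, going a couple of times round the pot in a wide circle; then put the rod back into its stand and let go of it. Then grip the pot itself, lift it level and finish while still holding it, steady and level, with its underside about 15 cm above the console top, so that a fitter can look into it and take it. Keep every bead in the pot and do not disturb the other things on the console.

Things in the scene. Friction and masses are not known exactly. Their poses are not given: they have to be found in the camera images.
- pot: round open mixing pot of bare aluminium, loose, empty mass about 0.3 kg: straight outside 60 mm in diameter, 65 mm high, walls 4 mm (inside 52 mm), floor 5 mm thick; origin at the centre of its underside, z up along its axis. It can be gripped across its outside diameter from above.
- pot_in (a point): centre of the pot's inner floor, 5 mm above its underside
- pot_rim (a point): centre of the pot's mouth, 65 mm above its underside
- bead1_center (a point): centre of balancing bead 1, a loose 12 mm steel ball of about 12 g, at the start in the pot; the seven beads form one layer there, its top 17 mm above the pot's underside
- bead2_center (a point): centre of balancing bead 2, a loose 12 mm white ball of about 12 g, at the start in the pot; the seven beads form one layer there, its top 17 mm above the pot's underside
- bead3_center (a point): centre of balancing bead 3, a loose 12 mm steel ball of about 12 g, at the start in the pot; the seven beads form one layer there, its top 17 mm above the pot's underside
- bead4_center (a point): centre of balancing bead 4, a loose 12 mm white ball of about 12 g, at the start in the pot; the seven beads form one layer there, its top 17 mm above the pot's underside
- bead5_center (a point): centre of balancing bead 5, a loose 12 mm amber ball of about 12 g, at the start in the pot; the seven beads form one layer there, its top 17 mm above the pot's underside
- bead6_center (a point): centre of balancing bead 6, a loose 12 mm white ball of about 12 g, at the start in the pot; the seven beads form one layer there, its top 17 mm above the pot's underside
- bead7_center (a point): centre of balancing bead 7, a loose 12 mm steel ball of about 12 g, at the start in the pot; the seven beads form one layer there, its top 17 mm above the pot's underside
- rod: stirring rod, loose, 158 mm long, about 60 g, at the start upright in the stand: 10 mm steel shaft below with a chamfered foot, and from 92 mm up to its top a round wooden handle 18 mm in diameter; origin at the centre of its lower end, z along the rod towards the handle
- rod_tip (a point): lower end of the rod (the same point as the rod's origin)
- rod_grip (a point): point on the rod's axis in the middle of the wooden handle, 130 mm above the lower end
- stand: rod stand, fixed: grey block 50 x 50 mm and 55 mm high on a 74 x 74 x 6 mm dark foot plate, with an upright hole of 14 mm in its top, 45 mm deep (bottom of the hole 10 mm above the surface), chamfered 3 mm; the rod fits loosely and may lean up to about 0.1 rad in it. Origin at the centre of its underside, z up
- stand_mouth (a point): centre of the hole's mouth in the stand's top, 55 mm above the surface
- paste_tin: green tin, 70 mm in diameter, 60 mm high, a bystander; origin at the centre of its underside
- tape_roll: yellow roll of tape lying flat, 94 mm in diameter, 19 mm high, a bystander; origin at the centre of its underside
- torch: black torch lying down, 33 x 124 x 33 mm, a bystander; origin at the centre of its underside, y along it
- tyre_crayon: yellow crayon lying down, 14 x 60 x 13 mm, a bystander; origin at the centre of its underside, y along it

How it is judged:
On the way, in this order (a step that is already met when the one before it is completed fails the run):
1. the rod's end is down among the beads, off to one side of the pot (z of rod_tip in the frame of pot below 0.018 m and horizontal distance between rod_tip and pot_in below 0.026 m and x of rod_tip in the frame of pot above 0.007 m and y of rod_tip in the frame of pot between -0.006 and 0.006 m), for 0.01 s.
2. stirring: the rod's end has come round to the opposite side (z of rod_tip in the frame of pot below 0.018 m and horizontal distance between rod_tip and pot_in below 0.026 m and x of rod_tip in the frame of pot below -0.007 m and y of rod_tip in the frame of pot between -0.006 and 0.006 m), for 0.01 s.
3. stirring: the rod's end has come on to a side a quarter turn from those, and beads in every part of the pot have been shifted (z of rod_tip in the frame of pot below 0.018 m and horizontal distance between rod_tip and pot_in below 0.026 m and (y of rod_tip in the frame of pot above 0.007 m or y of rod_tip in the frame of pot below -0.007 m) and x of rod_tip in the frame of pot between -0.006 and 0.006 m and distance of any of bead1_center, bead2_center from where it was at the start of the episode above 0.006 m and distance of any of bead3_center, bead4_center from where it was at the start of the episode above 0.006 m and distance of any of bead5_center, bead6_center, bead7_center from where it was at the start of the episode above 0.006 m), for 0.01 s.
4. the rod stands in its stand again and is let go (z of rod_tip in the frame of stand below 0.025 m and horizontal distance between rod_tip and stand_mouth below 0.008 m and angle between rod's own z axis and vertical below 0.15 rad and contact force between the fingers and rod below 0.05 N), for 0.2 s.
At the end, for the whole second after the job is handed in: The fingers hold the pot, underside 12 to 19 cm above the console top, within 0.10 rad of level, still (under 2 cm/s, 0.15 rad/s), all beads within 35 mm of its floor's centre; the rod stands free in its stand, 30 mm or more deep, within 0.15 rad of upright (all of step 4 and height (world z) of pot between 0.12 and 0.19 m and angle between pot's own z axis and vertical below 0.1 rad and linear speed of pot below 0.02 m/s and angular speed of pot below 0.15 rad/s and contact force between the fingers and pot above 1 N and distance between each of bead1_center, bead2_center, bead3_center, bead4_center, bead5_center, bead6_center, bead7_center and pot_in below 0.035 m); the arm keeps its last pose, push and grip.
It fails at once if a bead left the pot (distance between any of bead1_center, bead2_center, bead3_center, bead4_center, bead5_center, bead6_center, bead7_center and pot_in above 0.09 m).
It fails at once if the pot was tipped by more than 0.3 rad (angle between pot's own z axis and vertical above 0.3 rad).
It fails at once if another thing on the console was pushed more than 2 cm (distance of any of paste_tin, tape_roll, torch, tyre_crayon from where it was at the start of the episode above 0.02 m).
It also fails if it takes over 72 s, if anything falls off the work surface, if the arm or the gripper's body presses on something with over 40 N, if the wrist force passes 120 N, or if a joint passes its speed limit or range.

## Working session

There is one attempt and no reset: what is moved stays moved. The work goes in short steps, Python scripts to look and compute and a tool call to move; the robot and the scene stay as the last step left them, time stands still between calls to the robot, and variables do not carry over. Pictures are saved under pics/ and viewed, about 8 in all and at most 12, crops included, and the job is handed in when it is done.

Besides the shell and the picture viewer there is one more tool, called after "Call:" by a JSON object that holds its "name" and its "arguments". move_arm: Moves the arm, as the interface text tells. Its arguments: {"type":"object","properties":{"deltas":{"type":"array"},"newtons":{"type":"number"}},"required":["deltas"]}

```bash
mkdir -p pics; cat > h.py <<'E'
import numpy as np, cv2
from station import readout, snapshot, ticket
def snap(n):
    s=snapshot(n); s['R']=cv2.Rodrigues(np.array(s['rvec'],float))[0]; s['t']=np.array(s['tvec'],float).ravel(); return s
def slopes(s,uv):
    uv=np.atleast_2d(np.array(uv,float)); K=np.array(s['camera_matrix']); d=(uv-K[:2,2])/[K[0,0],K[1,1]]
    u=d.copy()
    for _ in range(30): u=d/(1+s['k1']*(u**2).sum(1,keepdims=True))
    return u
def ray(s,uv):
    u=slopes(s,uv); return -s['R'].T@s['t'], np.c_[u,np.ones(len(u))]@s['R']
def onplane(s,uv,z):
    o,d=ray(s,uv); return o+d*((z-o[2])/d[:,2])[:,None]
def cloud(s):
    v,u=np.mgrid[0:480,0:640]; o,d=ray(s,np.c_[u.ravel(),v.ravel()])
    P=o+d*s['range_z'].ravel()[:,None]; P[s['range_z'].ravel()==0]=np.nan; return P.reshape(480,640,3)
def save(s,n): cv2.imwrite('pics/'+n+'.png',s['image'][:,:,::-1])
E
python3 - <<'E'
from h import *
print(readout.get_state())
for n in('scene','top'):
    s=snap(n); save(s,n+'0'); print(n,s['camera_matrix'],s['k1'],-s['R'].T@s['t'],s['R'][2]); 
E
```

```text
{'clock': 0.0, 'q': array([-1.20580907,  0.38385578,  0.04385584,  1.59960644, -0.01786654,
        1.16116969, -0.04993108]), 'qd': array([ 0.00065816, -0.00122658, -0.00047213, -0.00209375,  0.00029767,
        0.00092675,  0.00192641]), 'joint_efforts': array([-4.62989319e-04, -4.33471799e+01,  1.02426354e+00, -2.49511009e+01,
        1.05873041e-02,  1.12457899e-02, -1.42052130e-06]), 'eef_pos': array([0.28975845, 0.5806843 , 0.19715915]), 'ee_rot': array([[-8.94830113e-01,  4.46405687e-01, -1.01587913e-03],
       [ 4.46406806e-01,  8.94826793e-01, -2.44412340e-03],
       [-1.82034718e-04, -2.64057058e-03, -9.99996497e-01]]), 'force': array([-0.28043423,  0.09059053,  0.47556095]), 'ft_torque': array([ 0.05315531,  0.06154214, -0.0320742 ]), 'width': 0.08527394290565204}
scene [[472.77355886   0.         321.74035646]
 [  0.         472.77355886 244.68426231]
 [  0.           0.           1.        ]] -0.01889385904544211 [-0.02261109  0.41794903  0.54279869] [ 0.68137096 -0.56178113 -0.46918608]
top [[502.16861261   0.         322.96423213]
 [  0.         502.16861261 233.47825184]
 [  0.           0.           1.        ]] -0.05731162255114049 [ 0.38187044 -0.10443316  1.2865728 ] [ 0.20150353  0.00715206 -0.97946168]
```

View pics/scene0.png

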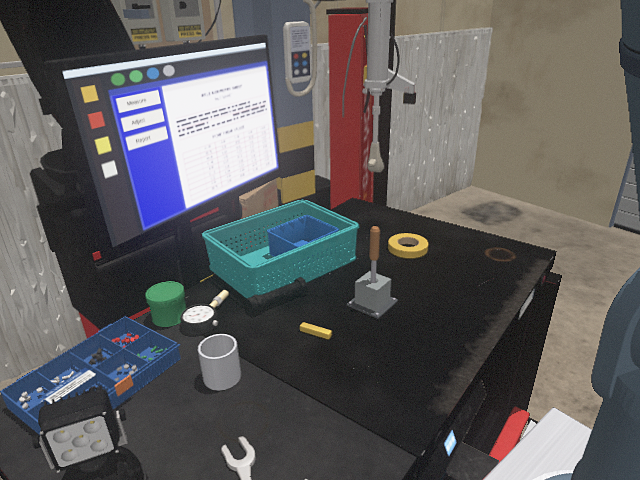

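View pics/top0.png

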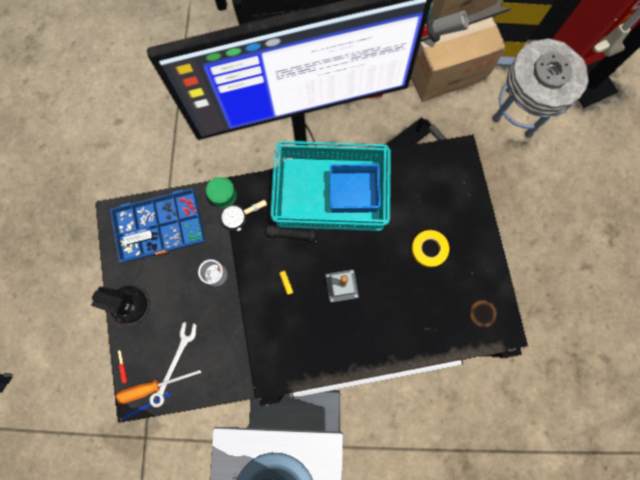

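The scene view shows the pot at about (219,362), the stand with its rod at (372,290) and the crayon at (315,330). In the top view the pot is at (212,272), the stand at (342,285), the crayon at (286,282), the torch at (290,233) and a lamp at (125,303). Next I measure them.

```bash
cat > m.py <<'E'
from h import *
def circ(P):
    A=np.c_[2*P[:,:2],np.ones(len(P))]; c=np.linalg.lstsq(A,(P[:,:2]**2).sum(1),rcond=None)[0]
    return c[:2],np.sqrt(c[2]+c[:2]@c[:2])
E
python3 - <<'E'
from m import *
s,t=snap('scene'),snap('top'); C={'s':cloud(s),'t':cloud(t)}
for n,S,pot,std in(('s',s,(219,345),(374,285)),('t',t,(212,272),(342,285))):
    c=C[n]; p0=onplane(S,pot,.06)[0]; q0=onplane(S,std,.055)[0]; print(n,'guess pot',p0,'stand',q0)
    P=c.reshape(-1,3); d=np.hypot(*(P[:,:2]-p0[:2]).T)
    m=(d<.05)&(P[:,2]>.058)&(P[:,2]<.072); print('pot rim pts',m.sum(),circ(P[m]),np.median(P[m,2]),P[m].min(0),P[m].max(0))
    m=(d<.15)&(d>.06)&(abs(P[:,2])<.02);print('table z',np.median(P[m,2]))
    d=np.abs(P[:,:2]-q0[:2]).max(1)
    m=(d<.06)&(P[:,2]>.048)&(P[:,2]<.062); r=cv2.minAreaRect((P[m,:2]*1000).astype(np.float32)); print('stand top',r,np.median(P[m,2]))
    hsv=cv2.cvtColor(S['image'],cv2.COLOR_RGB2HSV)
    hm=(hsv[...,0]<18)&(hsv[...,1]>90)&(hsv[...,2]>50)
    D=np.linalg.norm(c[...,:2]-q0[:2],axis=2); hm&=(D<.08)
    v,u=np.nonzero(hm); print('handle px',len(u),u.min(),u.max(),v.min(),v.max(),'z',np.nanmin(c[hm][:,2]),np.nanmax(c[hm][:,2]))
    for z in(.1,.115,.13,.145,.16,.168):
        k=hm&(abs(c[...,2]-z)<.006); 
        if k.any(): print(' z',z,k.sum(),np.nanmean(c[k],0))
# height map
H=np.full((24,32),-1.)
P=np.vstack([C[k].reshape(-1,3) for k in 'st']); P=P[~np.isnan(P).any(1)]
for x,y,z in P:
    i,j=int((x-.2)/.04),int((.7-y)/.04)
    if 0<=i<20 and 0<=j<32: H[i,j]=max(H[i,j],z)
print('cols y from .7 step -.04')
for i in range(19,-1,-1): print('%.2f'%(.2+.04*i),' '.join('%3d'%(h*100) for h in H[i]))
E
```

```text
s guess pot [0.53017757 0.17511771 0.06      ] stand [ 0.49544271 -0.13497159  0.055     ]
pot rim pts 398 (array([0.52530523, 0.18089877]), np.float64(0.02762562667201069)) 0.06305145986110194 [0.49469869 0.15170146 0.05800302] [0.55678457 0.20972503 0.06643624]
table z -0.0004286057523263942
stand top ((509.5965881347656, -144.57135009765625), (53.21828079223633, 53.591156005859375), 12.396696090698242) 0.05495115495928335
handle px 299 370 379 226 259 z 0.10407404429125222 0.16912023489750544
 z 0.1 6 [ 0.50562363 -0.14256056  0.10501696]
 z 0.115 47 [ 0.50463269 -0.14119523  0.11479759]
 z 0.13 51 [ 0.50484406 -0.14087238  0.12986735]
 z 0.145 51 [ 0.50538219 -0.14072696  0.14466693]
 z 0.16 65 [ 0.50570421 -0.14150738  0.16020387]
 z 0.168 47 [ 0.50786397 -0.14329571  0.16588712]
t guess pot [0.52767134 0.17415891 0.06      ] stand [ 0.50791398 -0.14672379  0.055     ]
pot rim pts 130 (array([0.52867325, 0.17815932]), np.float64(0.027879981324722695)) 0.06246290747714511 [0.49978434 0.14872585 0.05827187] [0.55752693 0.20887524 0.06631233]
table z -0.0021899769018489668
stand to
[... 2594 characters left out ...]
 0   0
0.36 -100 -100 -100 -100 -100 -100   0   4   2   0   0   1   1   0   0   0   0   0   0   0   0   0   0   0   0   0   0   0   0   0   0   0
0.32 -100 -100 -100 -100 -100 -100   0   1   0   0   0   1   0   0   0   0   0   0   0   0   0   0   0   0   0   0   0   0   0   0   0   0
0.28 -100 -100 -100 -100  28 -100   0   1   0   0   1   0   1   0   0   0   0   0   0   0   0   0   0   0   0   0   0   0 -45 -45 -45 -45
0.24 -100 -100 -100 -100  31 -100   0   1   2   2   2   1   1   0   0   0   0   0   0   0   0   0   0 -47 -39 -39 -47 -47 -47 -49 -87 -86
0.20 -100 -100 -100 -100 -100 -100 -100   3   3   3   2   0   0   0   0   0   0   0   0 -47 -47 -47 -47 -47 -47 -86 -86 -86 -86 -86 -86 -86
```

Call:
{"name": "move_arm", "arguments": {"deltas": [[0, 0, -8, 0, 0, 0.12, 0], [0, 0, -8, 0, 0, 0.12, 0], [0, 0, -8, 0, 0, 0.12, 0], [0, 0, -8, 0, 0, 0.13, 0], [0, 0, -8, 0, 0, 0.12, 0], [0, 0, -8, 0, 0, 0.12, 0], [0, 0, -8, 0, 0, 0.12, 0], [0, 0, -8, 0, 0, 0.12, 0], [0, 0, -8, 0, 0, 0.12, 0], [0, 0, -8, 0, 0, 0.12, 0], [0, 0, -8, 0, 0, 0.12, 0], [0, 0, 0, 0, 0, 0.12, 0]]}}

```text
clock: 1.2
eef_pos: [0.2905, 0.5825, 0.2885]
ee_rot: [[0.336, 0.942, 0.001], [0.942, -0.336, 0.003], [0.003, 0.0, -1.0]]
force: [0.5, -0.3, -0.4]
width: 0.0853
```

Call:
{"name": "move_arm", "arguments": {"deltas": [[-30, 24, 0, 0, 0, 0, 0], [-30, 24, 0, 0, 0, 0, 0], [-30, 24, 0, 0, 0, 0, 0], [-30, 24, 0, 0, 0, 0, 0], [-30, 24, 0, 0, 0, 0, 0], [-30, 24, 0, 0, 0, 0, 0], [-30, 24, 0, 0, 0, 0, 0], [-30, 24, 0, 0, 0, 0, 0], [-30, 24, 0, 0, 0, 0, 0], [-30, 24, 0, 0, 0, 0, 0], [-30, 24, 0, 0, 0, 0, 0], [-30, 24, 0, 0, 0, 0, 0]]}}

```text
clock: 2.2
eef_pos: [0.443, 0.1447, 0.2865]
ee_rot: [[0.331, 0.944, -0.0], [0.944, -0.331, 0.001], [0.001, -0.0, -1.0]]
force: [0.2, 1.1, 0.6]
width: 0.0852
```

```bash
cat >> m.py <<'E'
def to(*p):
    st=readout.get_state(); print('t',round(st['clock'],2),'pos',st['eef_pos'].round(4),'f',st['force'].round(1),'w',round(st['width'],4),'tool mm',(st['ee_rot'].T@(np.array(p)-st['eef_pos'])*1000).round(1)); return st
E
python3 -c "
from m import *
s=to(.5105,-.146,.23);print(s['ee_rot'].round(3),s['q'].round(2))"
```

```text
t 2.2 pos [0.443  0.1447 0.2865] f [0.2 1.1 0.6] w 0.0852 tool mm [-252.1  159.8   56.3]
[[ 0.331  0.944 -0.   ]
 [ 0.944 -0.331  0.001]
 [ 0.001 -0.    -1.   ]] [-1.02 -0.08  0.59  1.93  0.05  1.28 -0.78]
```

Call:
{"name": "move_arm", "arguments": {"deltas": [[-30, 19, 6, 0, 0, 0, 0], [-30, 19, 6, 0, 0, 0, 0], [-30, 19, 6, 0, 0, 0, 0], [-30, 19, 6, 0, 0, 0, 0], [-30, 19, 6, 0, 0, 0, 0], [-30, 19, 6, 0, 0, 0, 0], [-30, 19, 6, 0, 0, 0, 0], [-28, 19, 6, 0, 0, 0, 0], [0, 0, 0, 0, 0, 0, 0], [0, 0, 0, 0, 0, 0, 0], [0, 0, 0, 0, 0, 0, 0]]}}

```text
clock: 3.12
eef_pos: [0.5075, -0.1277, 0.2383]
ee_rot: [[0.331, 0.944, -0.001], [0.944, -0.331, 0.001], [0.0, -0.001, -1.0]]
force: [-0.1, 1.3, -0.3]
width: 0.0853
```

```bash
python3 -c "
from m import *
s=to(.5105,-.146,.117);print(s['ee_rot'].round(3),s['q'].round(2))
s=snap('scene');save(s,'s1');t=snap('top');save(t,'t1')"
```

```text
t 3.12 pos [ 0.5075 -0.1277  0.2383] f [-0.1  1.3 -0.3] w 0.0853 tool mm [-16.3   9.  121.3]
[[ 0.331  0.944 -0.001]
 [ 0.944 -0.331  0.001]
 [ 0.    -0.001 -1.   ]] [-0.7   0.14  0.95  1.89 -0.12  1.18 -0.04]
```

View pics/s1.png

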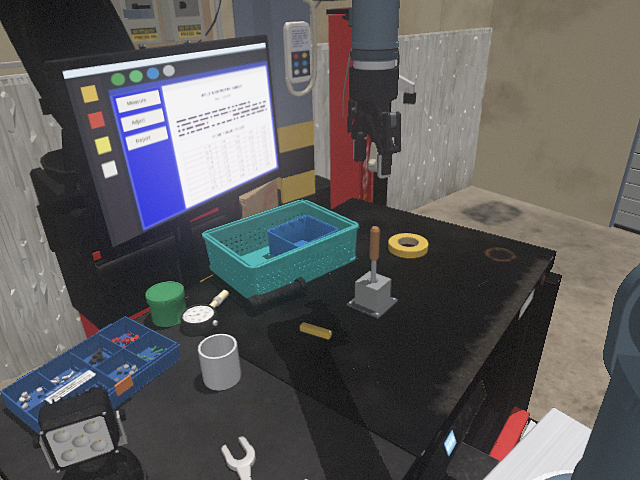

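The gripper, at about (375,150), is nearly above the rod handle at (375,243). I'll fix the last 18 mm sideways before going down.

Call:
{"name": "move_arm", "arguments": {"deltas": [[-8, 5, 10, 0, 0, 0, 0], [-8, 4, 10, 0, 0, 0, 0], [0, 0, 0, 0, 0, 0, 0], [0, 0, 0, 0, 0, 0, 0]]}}

```text
clock: 3.55
eef_pos: [0.5106, -0.145, 0.2183]
ee_rot: [[0.329, 0.944, -0.001], [0.944, -0.329, 0.001], [0.0, -0.001, -1.0]]
force: [0.2, -0.3, 0.4]
width: 0.0854
```

```bash
python3 -c "
from m import *
s=to(.5105,-.146,.117)"
```

```text
t 3.55 pos [ 0.5106 -0.145   0.2183] f [ 0.2 -0.3  0.4] w 0.0854 tool mm [ -1.    0.4 101.3]
```

Call:
{"name": "move_arm", "arguments": {"deltas": [[-1, 0, 20, 0, 0, 0, 0], [0, 0, 20, 0, 0, 0, 0], [0, 0, 20, 0, 0, 0, 0], [0, 0, 20, 0, 0, 0, 0], [0, 0, 20, 0, 0, 0, 0], [0, 0, 0, 0, 0, 0, 0], [0, 0, 0, 0, 0, 0, 60], [0, 0, 0, 0, 0, 0, 120], [0, 0, 0, 0, 0, 0, 150], [0, 0, 0, 0, 0, 0, 180], [0, 0, 0, 0, 0, 0, 220], [0, 0, 0, 0, 0, 0, 255]], "newtons": 60}}

```text
clock: 4.55
eef_pos: [0.5115, -0.1474, 0.1197]
ee_rot: [[0.331, 0.944, 0.002], [0.944, -0.331, 0.0], [0.001, 0.002, -1.0]]
force: [0.3, -0.5, 3.6]
width: 0.0149
```

Call:
{"name": "move_arm", "arguments": {"deltas": [[0, 0, 0, 0, 0, 0, 255], [0, 0, 0, 0, 0, 0, 255], [0, 0, 0, 0, 0, 0, 255], [0, 0, 0, 0, 0, 0, 255]]}}

```text
clock: 4.88
eef_pos: [0.5117, -0.1476, 0.1196]
ee_rot: [[0.331, 0.944, 0.002], [0.944, -0.331, -0.0], [0.001, 0.002, -1.0]]
force: [0.2, -0.1, 5.4]
width: 0.0147
```

```bash
python3 -c "
from m import *
s=to(.5105,-.146,.217)"
```

```text
t 4.88 pos [ 0.5117 -0.1476  0.1196] f [ 0.2 -0.1  5.4] w 0.0147 tool mm [  1.2  -1.5 -97.4]
```

Call:
{"name": "move_arm", "arguments": {"deltas": [[0, 0, -8, 0, 0, 0, 255], [0, 0, -12, 0, 0, 0, 255], [0, 0, -15, 0, 0, 0, 255], [0, 0, -15, 0, 0, 0, 255], [0, 0, -15, 0, 0, 0, 255], [0, 0, -15, 0, 0, 0, 255], [0, 0, -15, 0, 0, 0, 255], [0, 0, -5, 0, 0, 0, 255], [0, 0, 0, 0, 0, 0, 255]]}}

```text
clock: 5.63
eef_pos: [0.5116, -0.1476, 0.2203]
ee_rot: [[0.331, 0.944, 0.003], [0.944, -0.331, 0.0], [0.001, 0.003, -1.0]]
force: [-0.6, 0.7, -0.5]
width: 0.0147
```

```bash
python3 - <<'E'
from m import *
st=to(.527,.1795,.22)
s=snap('scene'); c=cloud(s); p=st['eef_pos']
# shaft below the fingers: bright/steel points near the tool axis
P=c.reshape(-1,3); d=np.hypot(*(P[:,:2]-p[:2]).T); 
for z in np.arange(p[2]-.13,p[2]+.02,.01):
    m=(d<.05)&(abs(P[:,2]-z)<.005); print(round(z,3),m.sum(),(P[m].mean(0)-p).round(4)*1000 if m.any() else '')
cv2.imwrite('pics/s2.png',cv2.resize(s['image'][60:320,280:460,::-1],None,fx=3,fy=3)[:600])
cv2.imwrite('pics/s2.png',cv2.resize(s['image'][90:290,280:480,::-1],None,fx=3,fy=3))
t=snap('top'); v=cv2.resize(t['image'][242:302,182:242,::-1],None,fx=10,fy=10,interpolation=cv2.INTER_CUBIC); cv2.imwrite('pics/t2.png',v)
E
```

```text
t 5.63 pos [ 0.5116 -0.1476  0.2203] f [-0.6  0.7 -0.5] w 0.0147 tool mm [313.8 -93.7   0.5]
0.09 0 
0.1 0 
0.11 9 [  -3.2    3.  -107. ]
0.12 28 [  -3.     3.5 -100.1]
0.13 22 [ -3.9   3.7 -90. ]
0.14 24 [ -3.7   3.8 -80.5]
0.15 25 [ -3.3   4.  -70.5]
0.16 25 [ -3.4   4.5 -59.9]
0.17 27 [ -3.6   4.1 -50. ]
0.18 32 [ -2.9   3.9 -40.3]
0.19 26 [ -3.9   3.6 -29.9]
0.2 25 [ -4.    4.6 -19.6]
0.21 46 [-5.7  6.  -9.5]
0.22 52 [-6.   6.2  0.1]
0.23 56 [-5.4  6.1  9.9]
```

View pics/s2.png

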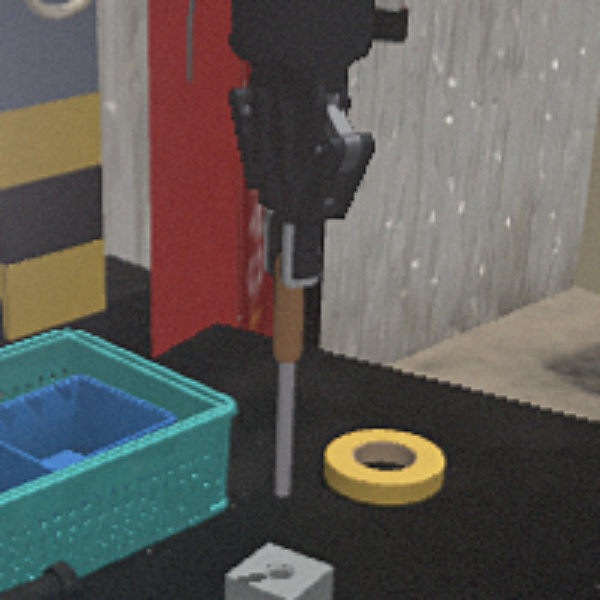

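View pics/t2.png

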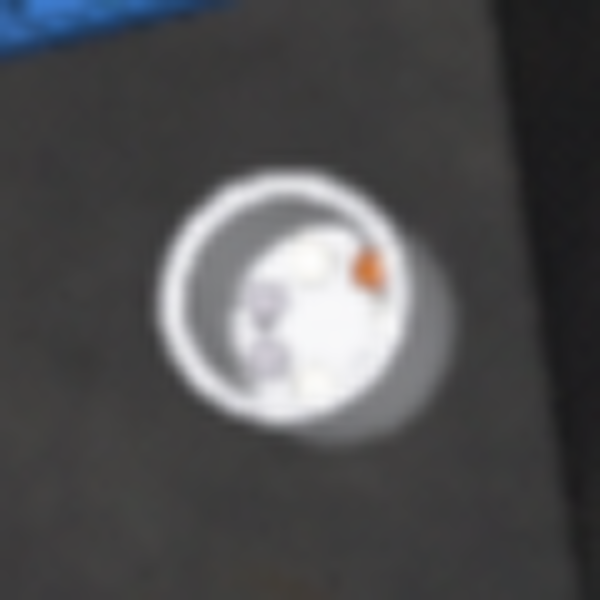

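The first crop shows the rod hanging straight in the jaws, with its tip at (282,495). The top crop shows the pot rim centred at about (285,297), with the beads in one layer and the amber one at (368,270). Now I carry the rod over the pot.

Call:
{"name": "move_arm", "arguments": {"deltas": [[12, -4, 0, 0, 0, 0, 255], [22, -7, 0, 0, 0, 0, 255], [30, -9, 0, 0, 0, 0, 255], [32, -9, 0, 0, 0, 0, 255], [32, -9, 0, 0, 0, 0, 255], [32, -9, 0, 0, 0, 0, 255], [32, -9, 0, 0, 0, 0, 255], [32, -9, 0, 0, 0, 0, 255], [30, -9, 0, 0, 0, 0, 255], [22, -7, 0, 0, 0, 0, 255], [12, -4, 0, 0, 0, 0, 255], [0, 0, 0, 0, 0, 0, 255]]}}

```text
clock: 6.73
eef_pos: [0.5243, 0.1566, 0.2171]
ee_rot: [[0.324, 0.946, -0.002], [0.946, -0.324, -0.001], [-0.001, -0.002, -1.0]]
force: [-0.8, 0.4, -0.9]
width: 0.0146
```

```bash
python3 - <<'E'
from m import *
st=to(.54,.1795,.13)
print(st['ee_rot'].round(3))
s=snap('scene'); c=cloud(s); t=snap('top')
print('top rim ctr',onplane(t,(210.05,271.2),.065)[0])
# scene: rim outline vs rod seen together
P=c.reshape(-1,3); p=st['eef_pos']; d=np.hypot(*(P[:,:2]-p[:2]).T)
m=(d<.03)&(P[:,2]<p[2]-.03)&(P[:,2]>.075); print('shaft',m.sum(),(P[m].mean(0)).round(4), P[m,2].min())
# outer wall of the pot, visible side
d=np.hypot(*(P[:,:2]-[.527,.1795]).T); m=(d<.045)&(P[:,2]>.012)&(P[:,2]<.05)
from scipy.optimize import least_squares
Q=P[m]; 
f=least_squares(lambda x:np.hypot(Q[:,0]-x[0],Q[:,1]-x[1])-.030,[.527,.1795],loss='soft_l1',f_scale=.002); print('wall',m.sum(),f.x,abs(f.fun).mean())
cv2.imwrite('pics/s3.png',cv2.resize(s['image'][240:400,140:300,::-1],None,fx=3.7,fy=3.7))
E
```

```text
t 6.73 pos [0.5243 0.1566 0.2171] f [-0.8  0.4 -0.9] w 0.0146 tool mm [26.9  7.6 87.1]
[[ 0.324  0.946 -0.002]
 [ 0.946 -0.324 -0.001]
 [-0.001 -0.002 -1.   ]]
top rim ctr [0.52886566 0.1779861  0.065     ]
shaft 303 [0.5195 0.1594 0.1493] 0.10829223312271308
wall 1036 [0.52598567 0.18052534] 0.0018725396098697993
```

View pics/s3.png

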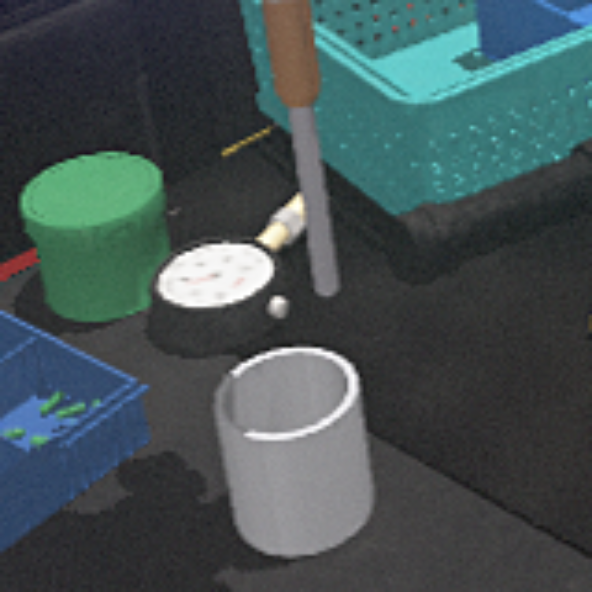

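The crop shows the rod tip at (325,290), over and just beside the pot mouth at (287,393). The depth checks agree within about 1.5 mm. I take the pot centre as (0.527, 0.179).

Call:
{"name": "move_arm", "arguments": {"deltas": [[9, 3, 0, 0, 0, 0, 255], [9, 3, 0, 0, 0, 0, 255], [9, 2, 0, 0, 0, 0, 255], [0, 0, 0, 0, 0, 0, 255], [0, 0, 0, 0, 0, 0, 255]]}}

```text
clock: 7.25
eef_pos: [0.5425, 0.1759, 0.2185]
ee_rot: [[0.33, 0.944, 0.0], [0.944, -0.33, -0.001], [-0.001, 0.0, -1.0]]
force: [0.0, 0.2, -0.3]
width: 0.0146
```

```bash
python3 -c "
from m import *
st=to(.54,.1794,.135)"
```

```text
t 7.25 pos [0.5425 0.1759 0.2185] f [ 0.   0.2 -0.3] w 0.0146 tool mm [ 2.5 -3.6 83.5]
```

Call:
{"name": "move_arm", "arguments": {"deltas": [[3, -4, 0, 0, 0, 0, 255], [0, 0, 12, 0, 0, 0, 255], [0, 0, 12, 0, 0, 0, 255], [0, 0, 12, 0, 0, 0, 255], [0, 0, 12, 0, 0, 0, 255], [0, 0, 12, 0, 0, 0, 255], [0, 0, 12, 0, 0, 0, 255], [0, 0, 12, 0, 0, 0, 255], [0, 0, 0, 0, 0, 0, 255], [0, 0, 0, 0, 0, 0, 255]]}}

```text
clock: 8.08
eef_pos: [0.5386, 0.1793, 0.1334]
ee_rot: [[0.331, 0.944, -0.002], [0.944, -0.331, -0.001], [-0.002, -0.001, -1.0]]
force: [-0.1, 1.0, -0.4]
width: 0.0151
```

```bash
python3 -c "
from m import *
st=to(.5402,.1794,.119)
# circle steps, tool axes, 24 rows per turn, R=13 from +x, counterclockwise
R=st['ee_rot'];a=np.arange(25)*2*np.pi/24;p=.013*np.c_[np.cos(a),np.sin(a),0*a];print((np.diff(p,axis=0)@R*1000).round(1)[:,:2].tolist())"
```

```text
t 8.08 pos [0.5386 0.1793 0.1334] f [-0.1  1.  -0.4] w 0.0151 tool mm [ 0.7  1.5 14.4]
[[3.0, -1.5], [2.5, -2.3], [1.9, -2.8], [1.1, -3.2], [0.2, -3.4], [-0.7, -3.3], [-1.5, -3.0], [-2.3, -2.5], [-2.8, -1.9], [-3.2, -1.1], [-3.4, -0.2], [-3.3, 0.7], [-3.0, 1.5], [-2.5, 2.3], [-1.9, 2.8], [-1.1, 3.2], [-0.2, 3.4], [0.7, 3.3], [1.5, 3.0], [2.3, 2.5], [2.8, 1.9], [3.2, 1.1], [3.4, 0.2], [3.3, -0.7]]
```

Call:
{"name": "move_arm", "arguments": {"deltas": [[3.5, 0, 1, 0, 0, 0, 255], [2.5, -2.3, 1, 0, 0, 0, 255], [2, -2.8, 1, 0, 0, 0, 255], [1, -3.2, 1, 0, 0, 0, 255], [0, -3.4, 1, 0, 0, 0, 255], [-0.7, -3.3, 1, 0, 0, 0, 255], [-1.5, -3, 1, 0, 0, 0, 255], [-2.3, -2.5, 1, 0, 0, 0, 255], [-2.8, -1.9, 1, 0, 0, 0, 255], [-3.2, -1, 1, 0, 0, 0, 255], [-3.4, 0, 1, 0, 0, 0, 255], [-3.3, 0.7, 1, 0, 0, 0, 255]]}}

```text
clock: 9.08
eef_pos: [0.5163, 0.1795, 0.1236]
ee_rot: [[0.331, 0.944, 0.002], [0.944, -0.331, 0.001], [0.002, 0.002, -1.0]]
force: [0.2, -0.4, 6.4]
width: 0.0144
```

```bash
python3 -c "
from m import *
st=to(.5142,.1794,.119)"
```

```text
t 9.08 pos [0.5163 0.1795 0.1236] f [ 0.2 -0.4  6.4] w 0.0144 tool mm [-0.8 -2.   4.6]
```

Call:
{"name": "move_arm", "arguments": {"deltas": [[-3, 1, 0.5, 0, 0, 0, 255], [-2.5, 2.3, 0.5, 0, 0, 0, 255], [-2, 2.8, 0.5, 0, 0, 0, 255], [-1, 3.2, 0.5, 0, 0, 0, 255], [0, 3.4, 0, 0, 0, 0, 255], [0.7, 3.3, 0, 0, 0, 0, 255], [1.5, 3, 0, 0, 0, 0, 255], [2.3, 2.5, 0, 0, 0, 0, 255], [2.8, 1.9, 0, 0, 0, 0, 255], [3.2, 1, 0, 0, 0, 0, 255], [3.4, 0, 0, 0, 0, 0, 255], [3.3, -0.7, 0, 0, 0, 0, 255]]}}

```text
clock: 10.08
eef_pos: [0.5403, 0.1801, 0.1204]
ee_rot: [[0.33, 0.944, -0.001], [0.944, -0.33, -0.0], [-0.001, -0.0, -1.0]]
force: [-1.1, -0.3, -0.5]
width: 0.0148
```

```bash
python3 - <<'E'
from m import *
from scipy.optimize import least_squares
st=to(.5402,.1794,.119)
s=snap('scene');P=cloud(s).reshape(-1,3)
d=np.hypot(*(P[:,:2]-[.527,.1795]).T); Q=P[(d<.045)&(P[:,2]>.012)&(P[:,2]<.05)]
print('pot',least_squares(lambda x:np.hypot(Q[:,0]-x[0],Q[:,1]-x[1])-.030,[.527,.1795],loss='soft_l1',f_scale=.002).x,'was .52599 .18053')
p=st['eef_pos'];d=np.hypot(*(P[:,:2]-p[:2]).T);
for a,b in((.07,.09),(.095,.11)):
  m=(d<.03)&(P[:,2]>a)&(P[:,2]<b);print('rod',a,m.sum(),P[m].mean(0)-p)
E
```

```text
t 10.08 pos [0.5403 0.1801 0.1204] f [-1.1 -0.3 -0.5] w 0.0148 tool mm [-0.7  0.2  1.4]
pot [0.52624389 0.18042073] was .52599 .18053
rod 0.07 70 [-0.00578369  0.00205962 -0.03992437]
rod 0.095 53 [-0.0067172   0.00312134 -0.01692773]
```

Call:
{"name": "move_arm", "arguments": {"deltas": [[2.5, -1.5, 1, 0, 0, 0, 255], [2.5, -2.3, 0.5, 0, 0, 0, 255], [2, -2.8, 0, 0, 0, 0, 255], [1, -3.2, 0, 0, 0, 0, 255], [0, -3.4, 0, 0, 0, 0, 255], [-0.7, -3.3, 0, 0, 0, 0, 255], [-1.5, -3, 0, 0, 0, 0, 255], [-2.3, -2.5, 0, 0, 0, 0, 255], [-2.8, -1.9, 0, 0, 0, 0, 255], [-3.2, -1, 0, 0, 0, 0, 255], [-3.4, 0, 0, 0, 0, 0, 255], [-3.3, 0.7, 0, 0, 0, 0, 255]]}}

```text
clock: 11.13
eef_pos: [0.515, 0.1787, 0.1194]
ee_rot: [[0.331, 0.944, 0.001], [0.944, -0.331, 0.0], [0.001, 0.001, -1.0]]
force: [1.2, -0.0, 0.4]
width: 0.0148
```

Call:
{"name": "move_arm", "arguments": {"deltas": [[-3, 1.5, 0, 0, 0, 0, 255], [-2.5, 2.3, 0, 0, 0, 0, 255], [-2, 2.8, 0, 0, 0, 0, 255], [-1, 3.2, 0, 0, 0, 0, 255], [0, 3.4, 0, 0, 0, 0, 255], [0.7, 3.3, 0, 0, 0, 0, 255], [1.5, 3, 0, 0, 0, 0, 255], [2.3, 2.5, 0, 0, 0, 0, 255], [2.8, 1.9, 0, 0, 0, 0, 255], [3.2, 1, 0, 0, 0, 0, 255], [3.4, 0, 0, 0, 0, 0, 255], [3.3, -0.7, 0, 0, 0, 0, 255]]}}

```text
clock: 12.13
eef_pos: [0.5401, 0.1795, 0.1188]
ee_rot: [[0.33, 0.944, -0.001], [0.944, -0.33, -0.001], [-0.001, -0.0, -1.0]]
force: [-1.0, -0.4, -0.2]
width: 0.015
```

Call:
{"name": "move_arm", "arguments": {"deltas": [[3, -1.5, 0, 0, 0, 0, 255], [2.5, -2.3, 0, 0, 0, 0, 255], [2, -2.8, 0, 0, 0, 0, 255], [1, -3.2, 0, 0, 0, 0, 255], [0, -3.4, 0, 0, 0, 0, 255], [-0.7, -3.3, 0, 0, 0, 0, 255], [-1.5, -3, 0, 0, 0, 0, 255], [-2.3, -2.5, 0, 0, 0, 0, 255], [-2.8, -1.9, 0, 0, 0, 0, 255], [-3.2, -1, 0, 0, 0, 0, 255], [-3.4, 0, 0, 0, 0, 0, 255], [-3.3, 0.7, 0, 0, 0, 0, 255]]}}

```text
clock: 13.13
eef_pos: [0.5152, 0.1788, 0.1195]
ee_rot: [[0.331, 0.944, 0.002], [0.944, -0.331, 0.001], [0.001, 0.001, -1.0]]
force: [0.7, -0.1, -0.3]
width: 0.0145
```

Call:
{"name": "move_arm", "arguments": {"deltas": [[-3, 1.5, 0, 0, 0, 0, 255], [-2.5, 2.3, 0, 0, 0, 0, 255], [-2, 2.8, 0, 0, 0, 0, 255], [-1, 3.2, 0, 0, 0, 0, 255], [0, 3.4, 0, 0, 0, 0, 255], [0.7, 3.3, 0, 0, 0, 0, 255], [1.5, 3, 0, 0, 0, 0, 255], [2.3, 2.5, 0, 0, 0, 0, 255], [2.8, 1.9, 0, 0, 0, 0, 255], [3.2, 1, 0, 0, 0, 0, 255], [3.4, 0, 0, 0, 0, 0, 255], [3.3, -0.7, 0, 0, 0, 0, 255]]}}

```text
clock: 14.13
eef_pos: [0.5402, 0.1795, 0.1188]
ee_rot: [[0.33, 0.944, -0.0], [0.944, -0.33, -0.001], [-0.001, -0.0, -1.0]]
force: [-0.5, 0.0, -0.5]
width: 0.0146
```

```bash
cat >> m.py <<'E'
from scipy.optimize import least_squares
def pot(P):
    d=np.hypot(*(P[:,:2]-[.527,.1795]).T); Q=P[(d<.05)&(P[:,2]>.012)&(P[:,2]<.05)]
    return least_squares(lambda x:np.hypot(Q[:,0]-x[0],Q[:,1]-x[1])-.030,[.527,.1795],loss='soft_l1',f_scale=.002).x
def rod(S,c,p):
    "steel/wood boundary height below the TCP, and shaft offset"
    hsv=cv2.cvtColor(S['image'],cv2.COLOR_RGB2HSV); k=(hsv[...,1]>90)&(hsv[...,0]<18)&(np.hypot(c[...,0]-p[0],c[...,1]-p[1])<.025)&(c[...,2]>.08)
    print('wood z from',np.sort(c[k][:,2])[:4].round(4)-p[2])
E
python3 - <<'E'
from m import *
st=to(.5402,.1794,.119);s=snap('scene');c=cloud(s);print(pot(c.reshape(-1,3)));rod(s,c,st['eef_pos'])
E
```

```text
t 14.13 pos [0.5402 0.1795 0.1188] f [-0.5  0.  -0.5] w 0.0146 tool mm [-0.1  0.1 -0.2]
[0.52617601 0.18035027]
wood z from [-0.01834135 -0.01674135 -0.01604135 -0.01594135]
```

Call:
{"name": "move_arm", "arguments": {"deltas": [[-2, -4, 0, 0, 0, 0, 255], [-1, -3, 0, 0, 0, 0, 255], [0, 0, -10, 0, 0, 0, 255], [0, 0, -14, 0, 0, 0, 255], [0, 0, -14, 0, 0, 0, 255], [0, 0, -14, 0, 0, 0, 255], [0, 0, -14, 0, 0, 0, 255], [0, 0, -14, 0, 0, 0, 255], [0, 0, -14, 0, 0, 0, 255], [0, 0, -8, 0, 0, 0, 255], [0, 0, 0, 0, 0, 0, 255]]}}

```text
clock: 15.1
eef_pos: [0.5345, 0.179, 0.2239]
ee_rot: [[0.331, 0.944, 0.005], [0.944, -0.331, 0.003], [0.004, 0.003, -1.0]]
force: [0.2, -0.6, -0.6]
width: 0.0152
```

```bash
python3 - <<'E'
from m import *
st=to(.5116,-.1476,.22)
E
```

```text
t 15.1 pos [0.5345 0.179  0.2239] f [ 0.2 -0.6 -0.6] w 0.0152 tool mm [-315.8   86.5    2.9]
```

Call:
{"name": "move_arm", "arguments": {"deltas": [[-12, 3, 0, 0, 0, 0, 255], [-24, 7, 0, 0, 0, 0, 255], [-32, 8, 0, 0, 0, 0, 255], [-34, 9, 0, 0, 0, 0, 255], [-34, 9, 0, 0, 0, 0, 255], [-34, 9, 0, 0, 0, 0, 255], [-34, 9, 0, 0, 0, 0, 255], [-34, 9, 0, 0, 0, 0, 255], [-32, 9, 0, 0, 0, 0, 255], [-24, 7, 0, 0, 0, 0, 255], [-14, 5, 0, 0, 0, 0, 255], [0, 0, 0, 0, 0, 0, 255]]}}

```text
clock: 16.1
eef_pos: [0.5074, -0.1458, 0.2204]
ee_rot: [[0.339, 0.941, -0.002], [0.941, -0.339, -0.002], [-0.003, -0.001, -1.0]]
force: [-0.6, -0.2, -0.2]
width: 0.0149
```

```bash
python3 - <<'E'
from m import *
st=to(.5116,-.1476,.22);print(st['ee_rot'].round(3))
t=snap('top'); cv2.imwrite('pics/t4.png',cv2.resize(t['image'][242:302,182:242,::-1],None,fx=8,fy=8,interpolation=cv2.INTER_CUBIC))
E
```

```text
t 16.1 pos [ 0.5074 -0.1458  0.2204] f [-0.6 -0.2 -0.2] w 0.0149 tool mm [-0.2  4.6  0.4]
[[ 0.339  0.941 -0.002]
 [ 0.941 -0.339 -0.002]
 [-0.003 -0.001 -1.   ]]
```

View pics/t4.png

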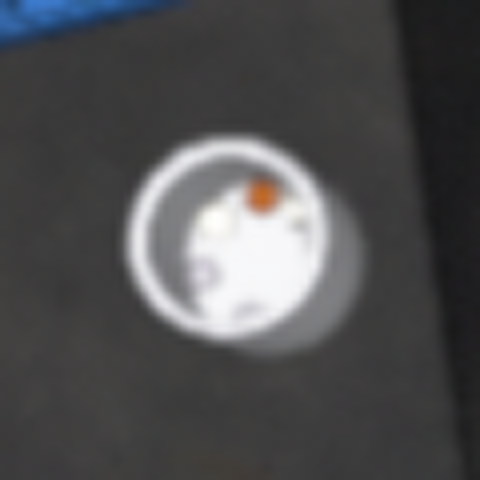

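The crop shows that the pot has not moved. The amber bead has gone to (262,195), and the other beads are still inside and mixed. I align over the stand and lower partway.

Call:
{"name": "move_arm", "arguments": {"deltas": [[0, 4, 0, 0, 0, 0, 255], [0, 0, 0, 0, 0, 0, 255], [0, 0, 10, 0, 0, 0, 255], [0, 0, 10, 0, 0, 0, 255], [0, 0, 10, 0, 0, 0, 255], [0, 0, 5, 0, 0, 0, 255], [0, 0, 0, 0, 0, 0, 255], [0, 0, 0, 0, 0, 0, 255]]}}

```text
clock: 16.82
eef_pos: [0.5133, -0.1408, 0.1853]
ee_rot: [[0.331, 0.944, -0.002], [0.944, -0.331, -0.0], [-0.001, -0.001, -1.0]]
force: [0.3, -0.6, 0.1]
width: 0.0147
```

```bash
python3 - <<'E'
from m import *
st=to(.5116,-.1476,.12)
s=snap('scene');P=cloud(s).reshape(-1,3);p=st['eef_pos'];d=np.hypot(*(P[:,:2]-p[:2]).T)
for a,b in((.08,.11),(.11,.14),(.14,.16)):
  m=(d<.03)&(P[:,2]>a)&(P[:,2]<b);print('rod',a,m.sum(),(P[m].mean(0)-p)*1000)
E
```

```text
t 16.82 pos [ 0.5133 -0.1408  0.1853] f [ 0.3 -0.6  0.1] w 0.0147 tool mm [-6.9  0.8 65.3]
rod 0.08 68 [ -3.86251938   4.09148912 -90.26715167]
rod 0.11 79 [ -3.58280221   3.73270695 -60.46506601]
rod 0.14 49 [ -3.79340689   3.86963194 -35.27944377]
```

Call:
{"name": "move_arm", "arguments": {"deltas": [[-3, 0, 0, 0, 0, 0, 255], [-4, 1, 0, 0, 0, 0, 255], [0, 0, 0, 0, 0, 0, 255], [0, 0, 6, 0, 0, 0, 255], [0, 0, 6, 0, 0, 0, 255], [0, 0, 0, 0, 0, 0, 255], [0, 0, 0, 0, 0, 0, 255]]}}

```text
clock: 17.45
eef_pos: [0.5118, -0.1476, 0.1732]
ee_rot: [[0.33, 0.944, -0.002], [0.944, -0.33, 0.0], [-0.0, -0.002, -1.0]]
force: [0.5, 0.5, -0.7]
width: 0.0146
```

```bash
python3 - <<'E'
from m import *
st=to(.5116,-.1476,.12)
E
```

```text
t 17.45 pos [ 0.5118 -0.1476  0.1732] f [ 0.5  0.5 -0.7] w 0.0146 tool mm [-0.1 -0.1 53.2]
```

Call:
{"name": "move_arm", "arguments": {"deltas": [[0, 0, 5, 0, 0, 0, 255], [0, 0, 5, 0, 0, 0, 255], [0, 0, 5, 0, 0, 0, 255], [0, 0, 5, 0, 0, 0, 255], [0, 0, 0, 0, 0, 0, 255]]}}

```text
clock: 17.87
eef_pos: [0.5114, -0.1475, 0.1527]
ee_rot: [[0.331, 0.944, -0.003], [0.944, -0.331, 0.0], [-0.001, -0.002, -1.0]]
force: [-0.9, 1.0, -0.4]
width: 0.0148
```

```bash
python3 - <<'E'
from m import *
st=to(.5116,-.1476,.121)
E
```

```text
t 17.87 pos [ 0.5114 -0.1475  0.1527] f [-0.9  1.  -0.4] w 0.0148 tool mm [-0.   0.3 31.7]
```

Call:
{"name": "move_arm", "arguments": {"deltas": [[0, 0, 8, 0, 0, 0, 255], [0, 0, 8, 0, 0, 0, 255], [0, 0, 8, 0, 0, 0, 255], [0, 0, 6, 0, 0, 0, 255], [0, 0, 0, 0, 0, 0, 255], [0, 0, 0, 0, 0, 0, 255], [0, 0, 0, 0, 0, 0, 170], [0, 0, 0, 0, 0, 0, 120], [0, 0, 0, 0, 0, 0, 60], [0, 0, 0, 0, 0, 0, 0], [0, 0, 0, 0, 0, 0, 0], [0, 0, 0, 0, 0, 0, 0]]}}

```text
clock: 18.87
eef_pos: [0.5127, -0.1479, 0.1243]
ee_rot: [[0.331, 0.944, 0.0], [0.944, -0.331, 0.0], [0.0, 0.0, -1.0]]
force: [0.5, 0.0, 0.7]
width: 0.0848
```

```bash
python3 - <<'E'
from m import *
st=to(.5116,-.1476,.24)
E
```

```text
t 18.87 pos [ 0.5127 -0.1479  0.1243] f [0.5 0.  0.7] w 0.0848 tool mm [  -0.    -1.1 -115.7]
```

Open at 85 mm. I rise straight up and check that the rod stands free.

Call:
{"name": "move_arm", "arguments": {"deltas": [[0, 0, -10, 0, 0, 0, 0], [0, 0, -15, 0, 0, 0, 0], [0, 0, -18, 0, 0, 0, 0], [0, 0, -18, 0, 0, 0, 0], [0, 0, -18, 0, 0, 0, 0], [0, 0, -18, 0, 0, 0, 0], [0, 0, -10, 0, 0, 0, 0], [0, 0, -5, 0, 0, 0, 0], [0, 0, 0, 0, 0, 0, 0]]}}

```text
clock: 19.62
eef_pos: [0.5133, -0.1481, 0.2374]
ee_rot: [[0.331, 0.944, 0.003], [0.944, -0.331, 0.0], [0.001, 0.002, -1.0]]
force: [-0.6, 0.3, 0.8]
width: 0.0853
```

```bash
python3 - <<'E'
from m import *
st=to(.5272,.1794,.235)
s=snap('scene');c=cloud(s);P=c.reshape(-1,3);d=np.hypot(*(P[:,:2]-[.5115,-.146]).T)
for a in np.arange(.06,.19,.01):
  m=(d<.03)&(P[:,2]>a)&(P[:,2]<a+.01);print('rod',a.round(3),m.sum(),P[m].mean(0).round(4) if m.any() else '',P[m,2].max() if m.any() else '')
E
```

```text
t 19.62 pos [ 0.5133 -0.1481  0.2374] f [-0.6  0.3  0.8] w 0.0853 tool mm [313.7 -95.2   2.5]
rod 0.06 21 [ 0.5078 -0.1442  0.0654] 0.06964647676800712
rod 0.07 23 [ 0.5082 -0.1443  0.075 ] 0.07965489618328708
rod 0.08 22 [ 0.5078 -0.1439  0.0853] 0.08988761790458294
rod 0.09 21 [ 0.5082 -0.1432  0.0948] 0.09954439372903778
rod 0.1 30 [ 0.5063 -0.1421  0.1059] 0.10959001803470392
rod 0.11 49 [ 0.5065 -0.1419  0.1151] 0.11990053568316728
rod 0.12 43 [ 0.5068 -0.1417  0.1249] 0.12985741849787685
rod 0.13 47 [ 0.5056 -0.1418  0.135 ] 0.13998223834743573
rod 0.14 42 [ 0.5065 -0.1417  0.145 ] 0.1495211801706438
rod 0.15 46 [ 0.5057 -0.1418  0.1553] 0.1599138328241393
rod 0.16 59 [ 0.5076 -0.1436  0.165 ] 0.16914282315145474
rod 0.17 0  
rod 0.18 0
```

The rod stands upright with its top at 0.169 m, so its tip is at about 0.010 m. Now the pot.

Call:
{"name": "move_arm", "arguments": {"deltas": [[14, -4, 0, 0, 0, 0, 0], [24, -7, 0, 0, 0, 0, 0], [32, -10, 0, 0, 0, 0, 0], [34, -10, 0, 0, 0, 0, 0], [34, -10, 0, 0, 0, 0, 0], [34, -11, 0, 0, 0, 0, 0], [34, -10, 0, 0, 0, 0, 0], [34, -10, 0, 0, 0, 0, 0], [32, -10, 0, 0, 0, 0, 0], [24, -8, 0, 0, 0, 0, 0], [12, -4, 0, 0, 0, 0, 0], [0, 0, 0, 0, 0, 0, 0]]}}

```text
clock: 20.67
eef_pos: [0.5241, 0.1779, 0.2344]
ee_rot: [[0.324, 0.946, -0.002], [0.946, -0.324, -0.001], [-0.002, -0.002, -1.0]]
force: [-0.2, 1.7, 0.5]
width: 0.0853
```

```bash
python3 - <<'E'
from m import *
st=to(.5274,.1792,.10)
E
```

```text
t 20.67 pos [0.5241 0.1779 0.2344] f [-0.2  1.7  0.5] w 0.0853 tool mm [  2.6   2.9 134.4]
```

Call:
{"name": "move_arm", "arguments": {"deltas": [[0, 0, 15, 0, 0, 0, 0], [0, 0, 25, 0, 0, 0, 0], [0, 0, 25, 0, 0, 0, 0], [0, 0, 25, 0, 0, 0, 0], [0, 0, 20, 0, 0, 0, 0], [0, 0, 10, 0, 0, 0, 0], [0, 0, 0, 0, 0, 0, 0], [0, 0, 0, 0, 0, 0, 0]]}}

```text
clock: 21.33
eef_pos: [0.5258, 0.1719, 0.1161]
ee_rot: [[0.333, 0.943, -0.0], [0.943, -0.333, -0.001], [-0.001, -0.0, -1.0]]
force: [0.2, 0.2, 1.0]
width: 0.0854
```

```bash
python3 - <<'E'
from m import *
st=to(.5272,.1794,.022);print(st['ee_rot'].round(3))
E
```

```text
t 21.33 pos [0.5258 0.1719 0.1161] f [0.2 0.2 1. ] w 0.0854 tool mm [ 7.7 -1.1 94.1]
[[ 0.333  0.943 -0.   ]
 [ 0.943 -0.333 -0.001]
 [-0.001 -0.    -1.   ]]
```

Call:
{"name": "move_arm", "arguments": {"deltas": [[4, -1, 0, 0, 0, 0, 0], [4, 0, 0, 0, 0, 0, 0], [0, 0, 0, 0, 0, 0, 0], [0, 0, 0, 0, 0, 0, 0]]}}

```text
clock: 21.67
eef_pos: [0.5282, 0.1829, 0.1171]
ee_rot: [[0.329, 0.944, 0.002], [0.944, -0.329, 0.001], [0.002, 0.001, -1.0]]
force: [-0.2, -0.0, 0.1]
width: 0.0855
```

```bash
python3 - <<'E'
from m import *
st=to(.5272,.1794,.014)
E
```

```text
t 21.67 pos [0.5282 0.1829 0.1171] f [-0.2 -0.   0.1] w 0.0855 tool mm [-3.800e+00  1.000e-01  1.031e+02]
```

Call:
{"name": "move_arm", "arguments": {"deltas": [[-2, 0, 5, 0, 0, 0, 0], [0, 0, 0, 0, 0, 0, 0], [0, 0, 0, 0, 0, 0, 0], [0, 0, 0, 0, 0, 0, 0]]}}

```text
clock: 22.0
eef_pos: [0.5265, 0.1796, 0.1109]
ee_rot: [[0.331, 0.944, -0.0], [0.944, -0.331, -0.0], [-0.0, -0.0, -1.0]]
force: [1.0, -0.2, -0.4]
width: 0.0851
```

```bash
python3 - <<'E'
from m import *
st=to(.5272,.1794,.014)
E
```

```text
t 22.0 pos [0.5265 0.1796 0.1109] f [ 1.  -0.2 -0.4] w 0.0851 tool mm [ 0.1  0.8 96.9]
```

Call:
{"name": "move_arm", "arguments": {"deltas": [[0, 1, 12, 0, 0, 0, 0], [0, 0, 14, 0, 0, 0, 0], [0, 0, 14, 0, 0, 0, 0], [0, 0, 14, 0, 0, 0, 0], [0, 0, 14, 0, 0, 0, 0], [0, 0, 12, 0, 0, 0, 0], [0, 0, 10, 0, 0, 0, 0], [0, 0, 6, 0, 0, 0, 0], [0, 0, 0, 0, 0, 0, 0], [0, 0, 0, 0, 0, 0, 0]]}}

```text
clock: 22.83
eef_pos: [0.5276, 0.1793, 0.0148]
ee_rot: [[0.331, 0.944, -0.0], [0.944, -0.331, -0.0], [-0.0, -0.0, -1.0]]
force: [-0.3, 0.3, 0.2]
width: 0.0855
```

```bash
python3 - <<'E'
from m import *
st=to(.5272,.1794,.014)
s=snap('scene');c=cloud(s);cv2.imwrite('pics/s5.png',cv2.resize(s['image'][220:420,120:320,::-1],None,fx=3,fy=3))
E
```

```text
t 22.83 pos [0.5276 0.1793 0.0148] f [-0.3  0.3  0.2] w 0.0855 tool mm [-0.1 -0.4  0.8]
```

View pics/s5.png

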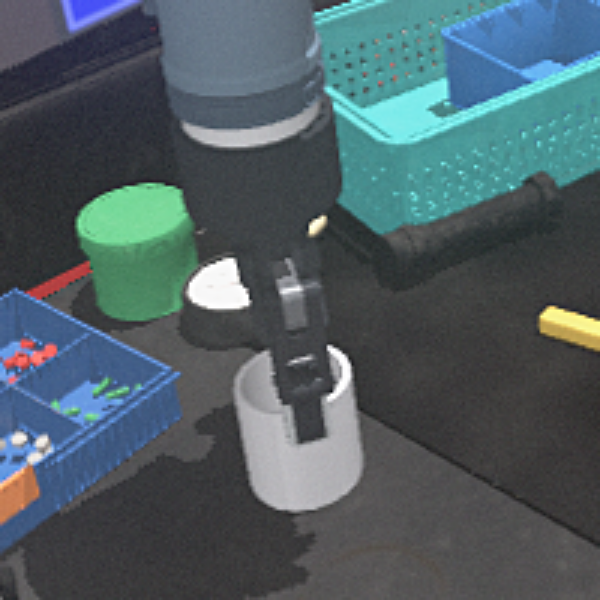

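The view shows the fingers straddling the pot, with the near pad at about (310,425) and clear of everything else. I close on it.

Call:
{"name": "move_arm", "arguments": {"deltas": [[0, 0, 0, 0, 0, 0, 30], [0, 0, 0, 0, 0, 0, 50], [0, 0, 0, 0, 0, 0, 60], [0, 0, 0, 0, 0, 0, 70], [0, 0, 0, 0, 0, 0, 80], [0, 0, 0, 0, 0, 0, 100], [0, 0, 0, 0, 0, 0, 130], [0, 0, 0, 0, 0, 0, 180], [0, 0, 0, 0, 0, 0, 255], [0, 0, 0, 0, 0, 0, 255], [0, 0, 0, 0, 0, 0, 255], [0, 0, 0, 0, 0, 0, 255]], "newtons": 60}}

```text
clock: 23.88
eef_pos: [0.5282, 0.1797, 0.0161]
ee_rot: [[0.331, 0.944, 0.001], [0.944, -0.331, 0.001], [0.001, 0.0, -1.0]]
force: [-1.7, -0.2, 6.1]
width: 0.0568
```

Call:
{"name": "move_arm", "arguments": {"deltas": [[0, 0, -2, 0, 0, 0, 255], [0, 0, -4, 0, 0, 0, 255], [0, 0, -6, 0, 0, 0, 255], [0, 0, -6, 0, 0, 0, 255], [0, 0, -6, 0, 0, 0, 255], [0, 0, -4, 0, 0, 0, 255], [0, 0, -2, 0, 0, 0, 255], [0, 0, 0, 0, 0, 0, 255]]}}

```text
clock: 24.55
eef_pos: [0.5281, 0.1798, 0.0458]
ee_rot: [[0.331, 0.944, 0.001], [0.944, -0.331, 0.001], [0.001, 0.001, -1.0]]
force: [0.0, -0.1, -4.9]
width: 0.0568
```

```bash
python3 - <<'E'
from m import *
st=to(.5272,.1794,.165);s=snap('scene');P=cloud(s).reshape(-1,3)
d=np.hypot(*(P[:,:2]-[.527,.18]).T); g=(d<.032)&(P[:,0]+0*P[:,1]<.53);h=P[g,2];print(np.percentile(h,[0,1,3,5]), (d<.034).sum())
E
```

```text
t 24.55 pos [0.5281 0.1798 0.0458] f [ 0.  -0.1 -4.9] w 0.0568 tool mm [  -0.6   -0.6 -119.2]
[-0.00341273 -0.00241635 -0.00181822 -0.00154608] 5509
```

The 4.9 N of weight matches the pot plus beads. I lift the remaining 120 mm smoothly.

Call:
{"name": "move_arm", "arguments": {"deltas": [[0, 0, -4, 0, 0, 0, 255], [0, 0, -8, 0, 0, 0, 255], [0, 0, -12, 0, 0, 0, 255], [0, 0, -14, 0, 0, 0, 255], [0, 0, -15, 0, 0, 0, 255], [0, 0, -15, 0, 0, 0, 255], [0, 0, -14, 0, 0, 0, 255], [0, 0, -13, 0, 0, 0, 255], [0, 0, -11, 0, 0, 0, 255], [0, 0, -8, 0, 0, 0, 255], [0, 0, -4, 0, 0, 0, 255], [0, 0, -2, 0, 0, 0, 255]]}}

```text
clock: 25.6
eef_pos: [0.5278, 0.1797, 0.1658]
ee_rot: [[0.331, 0.944, 0.001], [0.944, -0.331, 0.001], [0.001, 0.0, -1.0]]
force: [-0.1, 0.3, -4.2]
width: 0.0565
```

Call:
{"name": "move_arm", "arguments": {"deltas": [[0, 0, 0, 0, 0, 0, 255], [0, 0, 0, 0, 0, 0, 255], [0, 0, 0, 0, 0, 0, 255], [0, 0, 0, 0, 0, 0, 255], [0, 0, 0, 0, 0, 0, 255], [0, 0, 0, 0, 0, 0, 255], [0, 0, 0, 0, 0, 0, 255], [0, 0, 0, 0, 0, 0, 255]]}}

```text
clock: 26.27
eef_pos: [0.5276, 0.1795, 0.165]
ee_rot: [[0.331, 0.944, -0.0], [0.944, -0.331, -0.0], [-0.0, -0.0, -1.0]]
force: [0.0, 0.0, -4.3]
width: 0.0568
```

```bash
python3 - <<'E'
from m import *
st=to(.5272,.1794,.165);print(abs(st['qd']).max(),st['ee_rot'].round(4)[2])
s=snap('scene');c=cloud(s);P=c.reshape(-1,3)
d=np.hypot(*(P[:,:2]-st['eef_pos'][:2]).T)
Q=P[(d<.034)&(P[:,2]>.1)]; print('lowest/high of pot',np.percentile(Q[:,2],[0,1,3]))
for lo,hi in((.155,.17),(.17,.185),(.185,.2)):
    q=P[(d<.036)&(P[:,2]>lo)&(P[:,2]<hi)]; print(lo,least_squares(lambda x:np.hypot(q[:,0]-x[0],q[:,1]-x[1])-.03,st['eef_pos'][:2],loss='soft_l1',f_scale=.001).x)
d=np.hypot(*(P[:,:2]-[.5115,-.146]).T);m=(d<.03)&(P[:,2]>.07);print('rod top',P[m,2].max(),P[m&(P[:,2]>.12)].mean(0),P[m&(P[:,2]<.1)].mean(0))
save(s,'s6')
t=snap('top');save(t,'t6')
E
```

```text
t 26.27 pos [0.5276 0.1795 0.165 ] f [ 0.   0.  -4.3] w 0.0568 tool mm [-0.2 -0.3 -0. ]
0.002528137212728092 [-2.e-04 -1.e-04 -1.e+00]
lowest/high of pot [0.14840418 0.15091162 0.15430907]
0.155 [0.52690374 0.18023304]
0.17 [0.52693089 0.18027481]
0.185 [0.52648999 0.18030222]
rod top 0.16911984777852818 [ 0.50675243 -0.14238224  0.14603264] [ 0.50819556 -0.14386386  0.08491374]
```

View pics/s6.png

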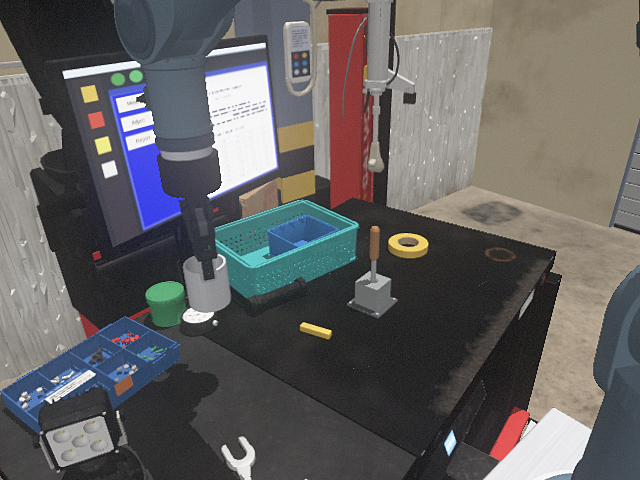

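The final view shows the pot level in the gripper at (207,283), the rod upright in its stand at (375,243) and the bystanders where they were. I hand in.

```bash
python3 -c "
from station import ticket;print(ticket.job_done())"
```

```text
the job is handed in; nothing more can be done
None
```

The job is done and handed in at about 26 s of the 72 s allowed; the hand-in reports no verdict. I took the rod from its stand and stirred three wide circles of about 13 mm radius. On the last two the rod's end was about 10 mm above the pot's underside. I put the rod back, let go of it, then gripped the pot and lifted it level.

**Last checks**
- **Pot:** the underside is at about 0.149 m by depth. The wall centre shifts less than 1 mm over the pot's height, so it is level, and the arm was still.
- **Rod:** it stands free and upright in the stand, its top at 0.169 m, which puts its tip at about 0.010 m.
- **Beads:** a top view after the stir showed them mixed and in the pot. I could not see into the pot once it was held. The measured weight of 4.3 N is near what the pot and all seven beads should weigh, about 3.8 N.
- **Other things on the console:** they look unmoved in the last picture. I did not measure their positions again.

**Disagreements**
- The gripper read about 3 mm too narrow on both grips: 14.7 mm on the 18 mm handle and 56.8 mm on the 60 mm pot. Both held firmly, and I take this to be pad give.
- The two cameras placed the pot about 3 mm apart, so I used the mean.

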